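# Lock the board carriers with the retaining pin

## Task

Take the long retaining pin out of the black pin stand and thread it down through the front tabs of all three board carriers in the rack and into the hole in the rack's base, until it is fully home with its head resting on the top tab, then let go. The lower carriers have slid a little out of line, so feel for each hole and ease the pin in gently without forcing it. Leave the short pin, the housing and the solder reel beside the rack alone.

Things in the scene. Friction and masses are not known exactly. Their poses are not given: they have to be found in the camera images.
- rack: fixed aluminium rack (walls 110 mm high, 150 mm wide, from x = 30 to 215 mm) with three white board carriers, one above the other. Origin: on the vertical axis of the pin hole in its base, at bench height; x points from the front tabs into the rack, z up. Each carrier slides by itself along the rack's x only, friction about 2.5 N, up to 14 mm either way from in line with the base hole.
- rack_hole (a point): mouth centre of the 12 mm hole right through the rack's 16 mm thick base, 16 mm above the bench, on the rack's origin axis. At the start each carrier sits at random within 10 mm of this axis along the rack's x; the middle and bottom carriers are hidden under the top one and not measured. A pin in a tab's hole can drag that carrier along x. Tops of carriers and boards stay below 115 mm.
- top_hole (a point): mouth centre of the 12 mm hole in the top carrier's front tab, on the tab's upper face, 106 mm above the bench; moves with that carrier. Every carrier has such a tab: 36 mm wide, 6 mm thick, reaching 28 mm in front of its hole, hole mouth with 1 mm chamfer. The tabs' upper faces lie 106, 76 and 46 mm above the bench.
- pin: long steel retaining pin, about 100 g, upright in one of the stand's two holes, foot 10 mm above the bench: round 10 mm shank 100 mm long, foot tapered over its last 1.5 mm to 8.5 mm, square head 18 x 18 x 36 mm on top. Origin: centre of the foot's end; z up the pin, x and y square to the head's flats. Fully home, the head's underside is on the top tab and the foot 6 mm above the bench.
- pin_head (a point): centre of the retaining pin's square head, 118 mm above its foot.
- stand: black plastic block fixed on the bench, 50 (x) x 130 (y) x 70 mm tall, origin at the centre of its underside, with two 12 mm holes 60 mm deep at y = -36 and +36 mm: one holds the retaining pin, the other the short pin (either way round).
- short_pin: a short index pin of the same make in the stand's other hole: shank 68 mm instead of 100, same head, so its head stands 32 mm lower. Not needed. Origin: centre of its foot's end.
- housing: loose white plastic housing with a green board in it, 100 x 62 x 26 mm, lying to the right of the rack; origin at the centre of its underside. Leave alone.
- reel: loose grey solder reel, 54 mm across, 41 mm tall, standing on its flange between rack and stand; origin at the centre of its underside. Leave alone.
Mind the look-alikes: they are no part of the job. Leave any blue look-alike of the pin alone.

How it is judged:
On the way, in this order (a step that is already met when the one before it is completed fails the run):
1. the retaining pin is lifted clear of the stand, its foot higher than the top tab (height (world z) of pin above 0.108 m), for 0.1 s.
2. its foot is through the top tab (height (world z) of pin below 0.098 m and horizontal distance between pin and top_hole below 0.006 m), for 0.1 s.
At the end, for the whole second after the job is handed in: The retaining pin stands upright (within 4 degrees) through all three tabs with its foot in the base hole (within 4 mm of its axis), its head within 3 mm of resting on the top tab, at rest and released (z of pin in the frame of rack below 0.009 m and horizontal distance between pin and rack_hole below 0.004 m and angle between pin's own z axis and vertical below 0.07 rad and linear speed of pin below 0.02 m/s); the robot touches nothing.
It fails at once if the pin is forced: more than 45 N between it and the rack with its carriers (contact force between pin and rack above 45 N).
It fails at once if the white housing is moved by more than 25 mm (distance of housing from where it was at the start of the episode above 0.025 m).
It fails at once if the solder reel is moved by more than 25 mm (distance of reel from where it was at the start of the episode above 0.025 m).
It fails at once if the short index pin is moved by more than 25 mm (distance of short_pin from where it was at the start of the episode above 0.025 m).
It also fails if it takes over 72 s, if anything falls off the work surface, if the arm or the gripper's body presses on something with over 40 N, if the wrist force passes 120 N, or if a joint passes its speed limit or range.

## Robot

A 7-joint arm with a two-finger parallel gripper is mounted at the origin on the work surface. World frame = base frame: x ahead of the robot, y to its left, z up, the work surface at z = 0. Lengths are in m, angles in rad, forces in N, time in s.
With the tool pointing down it reaches from about 0.425 to 0.925 m from the base axis. Payload 6.8 kg.
Tool frame: the origin (TCP) lies at the very end of the fingers, on their centre line; the grasp point (between the pads) lies pinch_z behind it (pinch_z is the distance from the TCP to the grasp point, in m); z points along the fingers, y is the line along which they close (so a half turn about z gives the same grasp; the last joint's range is limited). The gripper opens to 88 mm and grips with 3 to 60 N. Pads are 20 mm wide; open, the fingers measure 115 mm over their backs; the gripper's body (75 mm by 178 mm) begins 61 mm behind the grasp point.
Start: joints at [-1.388, 0.477, 0.022, 1.555, -0.011, 1.109, -0.083], TCP at [0.194, 0.647, 0.223] pointing down, gripper open.
Joint ranges: [-2.96, 2.96], [-0.34, 2.1], [-1.41, 1.46], [0.24, 2.44], [-1.37, 4.51], [0.17, 1.92], [-2.96, 2.96]. Speed limits (rad/s): [2.39, 2.39, 3.14, 3.14, 3.14, 3.14, 3.14].

## Interface

Orientations are given as a rotation vector (axis times angle).
In Python, from bench import * gives the robot as it stands.
- The arm moves only by the tool jog_arm, never from a script. Its arguments are lists of equal length, an entry for each row: "delta_pos": the shift along the tool's x, y, z in m, a list of three; "delta_rot": the turn, a rotation vector about the tool's x, y, z in degrees, a list of three. In form: {"delta_pos": [[dx, dy, dz], ...], "delta_rot": [[rx, ry, rz], ...]}. A call has exactly 10 rows; each row is the pose to reach, as a shift and turn from the pose commanded when the call began, along the tool's axes at that moment; what a row does not reach only later rows make up. A row lasts 1/8 s, in which the tool goes at most 62.5 mm and 10.7 degrees, less where a joint would pass 70% of its speed; a pose out of reach is approached as far as the arm can. A call with a gripper value outside its range is refused whole. "gripper" is the gripper command: -1 is fully open, 1 is shut, values between are in proportion, set as the call begins (left out, the last holds). The fingers move at their own pace and stop on an object; the grip force is fixed at half the most. Time passes only in rows, so rows that repeat a pose let the fingers close, or fill a call up. It gives the time, the measured TCP pose, the force, the opening and the grip force at its end, in the units of the state.
- get_state(): the state, without advancing time (a new reading comes with each control period).
- camera(name): name is "side" or "top" or "wrist"; returns a dict with "pixels" (384x512x3 uint8, blue, green, red), "intrinsics" (3x3 intrinsics, pixels), "rvec" (rotation vector, rad) and "tvec" (3), from world to camera coordinates, as OpenCV has them. Camera axes: x right, y down, z forward; pixel columns grow to the right and rows downward; lengths in m; the calibration is good to about 2 mm. A picture is of the moment at which its call begins. There is no depth.
- close_job(): hands the job in; it is judged then, once.
Trained networks look in a picture, given as the dict that the camera call returned (one of the last four; its "shot" number tells which), for a name from the list of things; names that differ only in an ending like _2 or _b are one class to them, and where a whole thing is asked for, a point or a joint stands for the part that bears it (a point fixed in the world has none). Each returns a list of dicts, best first, with "conf" (0 to 1); they miss things now and then, are a little off and sometimes report something else, mostly with a low value. They report only what shows in the picture. A call takes as long as a camera call. They do not tell look-alikes from the thing itself.
- find_in(picture, name): "location" ([x, y, z] in m, in world coordinates, good to about 4 mm: the middle of the surface that is visible of it).
- outline_of(picture, name): "mask" (384x512 bool, what is visible of it).
The state is a dict: "t": time; "joint_pos": joint angles; "dq": joint speeds; "joint_efforts": joint torques, N m; "tool_pos": TCP position; "ee_rot": TCP orientation; "ft_force": force on the tool from outside, world axes, zero at the start; "wrist_torque": the same for the moment, N m; "gripper_width": finger opening in m; "finger_force": force on a finger pad.
Only numpy, scipy, OpenCV 4.12 (cv2) and the standard library are available. Lean on these libraries where they do the work, as an engineer would, in place of code of your own. Each camera call takes 0.05 s, during which the arm holds its last target. There are 200 camera calls.

## Working session

There is one attempt and no reset: what is moved stays moved. The work goes in short steps, Python scripts to look and compute and a tool call to move; the robot and the scene stay as the last step left them, time stands still between calls to the robot, and variables do not carry over. Pictures are saved under pics/ and viewed, at most 10 in all, crops included, and the job is handed in when it is done.

Besides the shell and the picture viewer there is one more tool, called after "Call:" as name(argument=value, ...) on one line, values as JSON. jog_arm: Moves the arm, as the interface text tells. Its arguments: {"type":"object","properties":{"delta_pos":{"type":"array","items":{"type":"array","items":{"type":"number"}}},"delta_rot":{"type":"array","items":{"type":"array","items":{"type":"number"}}},"gripper":{"type":"number"}},"required":["delta_pos","delta_rot"]}

```bash
mkdir -p pics; ls
cat > h.py <<'E'
from bench import *
import numpy as np, cv2
from scipy.spatial.transform import Rotation as R
def ray(c,uv):
    K=np.array(c["intrinsics"]);M=cv2.Rodrigues(np.array(c["rvec"],float))[0];t=np.array(c["tvec"],float).ravel()
    d=M.T@np.linalg.inv(K)@np.array([uv[0],uv[1],1.]);return -M.T@t,d
def atz(c,uv,z):
    o,d=ray(c,uv);return o+d*(z-o[2])/d[2]
def proj(c,p):
    return cv2.projectPoints(np.array(p,float).reshape(-1,1,3),np.array(c["rvec"],float),np.array(c["tvec"],float),np.array(c["intrinsics"],float),None)[0].reshape(-1,2)
E
python3 - <<'E'
from h import *
s=get_state();print({k:np.round(v,3) for k,v in s.items()})
ims=[]
for n in ["top","side"]:
    c=camera(n);ims.append(c["pixels"]);cv2.imwrite(f"pics/{n}0.png",c["pixels"])
    print(n,np.round(ray(c,(256,192)),3))
    for o in ["pin","pin_head","short_pin","stand","rack","rack_hole","top_hole","housing","reel"]:
        for r in find_in(c,o)[:3]: print(o,np.round(r["location"],3),round(r["conf"],2),np.round(proj(c,r["location"])[0]))
E
```

```text
pics
{'t': np.float64(0.0), 'joint_pos': array([-1.388,  0.478,  0.022,  1.556, -0.011,  1.109, -0.083]), 'dq': array([-0.   ,  0.   ,  0.002,  0.001,  0.   ,  0.001, -0.   ]), 'joint_efforts': array([-0.0000e+00, -5.8286e+01,  1.5350e+00, -2.7261e+01, -5.4000e-02,
        1.7000e-02,  0.0000e+00]), 'tool_pos': array([0.193, 0.646, 0.222]), 'ee_rot': array([-4.550e-01, -3.108e+00,  3.000e-03]), 'ft_force': array([ 0.037, -0.307,  0.331]), 'wrist_torque': array([-0.03 , -0.025, -0.004]), 'finger_force': np.float64(0.0), 'gripper_width': np.float64(0.088)}
top [[ 0.326 -0.026  1.151]
 [ 0.145  0.012 -0.989]]
pin [0.588 0.236 0.125] 0.68 [156. 147.]
pin_head [0.514 0.259 0.142] 0.66 [143. 175.]
pin_head [0.586 0.233 0.12 ] 0.66 [158. 148.]
short_pin [0.495 0.186 0.115] 0.38 [175. 185.]
stand [0.497 0.224 0.069] 0.68 [164. 187.]
rack [ 0.63  -0.029  0.108] 0.71 [263. 133.]
rack_hole [ 0.635 -0.029  0.106] 0.73 [263. 132.]
top_hole [ 0.638 -0.029  0.107] 0.64 [263. 131.]
top_hole [0.424 0.064 0.04 ] 0.63 [226. 216.]
housing [ 0.445 -0.323  0.011] 0.9 [371. 211.]
reel [0.424 0.062 0.043] 0.54 [227. 216.]
side [[ 0.338 -0.579  0.564]
 [ 0.205  0.742 -0.639]]
pin [0.514 0.254 0.125] 0.65 [233. 114.]
pin [0.59  0.229 0.1  ] 0.56 [264. 122.]
pin_head [0.517 0.252 0.124] 0.6 [234. 114.]
pin_head [0.591 0.232 0.102] 0.51 [264. 121.]
short_pin [0.497 0.185 0.098] 0.69 [234. 137.]
stand [0.498 0.164 0.06 ] 0.77 [237. 154.]
stand [ 0.628 -0.06   0.09 ] 0.43 [324. 187.]
rack [ 0.626 -0.062  0.094] 0.88 [324. 187.]
rack [0.426 0.051 0.038] 0.23 [219. 194.]
rack_hole [ 0.629 -0.063  0.09 ] 0.59 [325. 188.]
top_hole [ 0.632 -0.031  0.101] 0.9 [320. 175.]
housing [ 0.446 -0.323  0.015] 0.74 [284. 350.]
housing [0.424 0.053 0.038] 0.67 [218. 194.]
reel [0.426 0.05  0.037] 0.93 [220. 195.]
```

Run:
```python
import cv2,numpy as np
t=cv2.imread("pics/top0.png");s=cv2.imread("pics/side0.png")
a=cv2.resize(t[80:260,100:340],(800,600),interpolation=cv2.INTER_CUBIC)
b=cv2.resize(s[70:250,180:420],(800,600),interpolation=cv2.INTER_CUBIC)
cv2.imwrite("pics/a.png",a);cv2.imwrite("pics/b.png",b)
```

```text
(no output)
```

View pics/a.png

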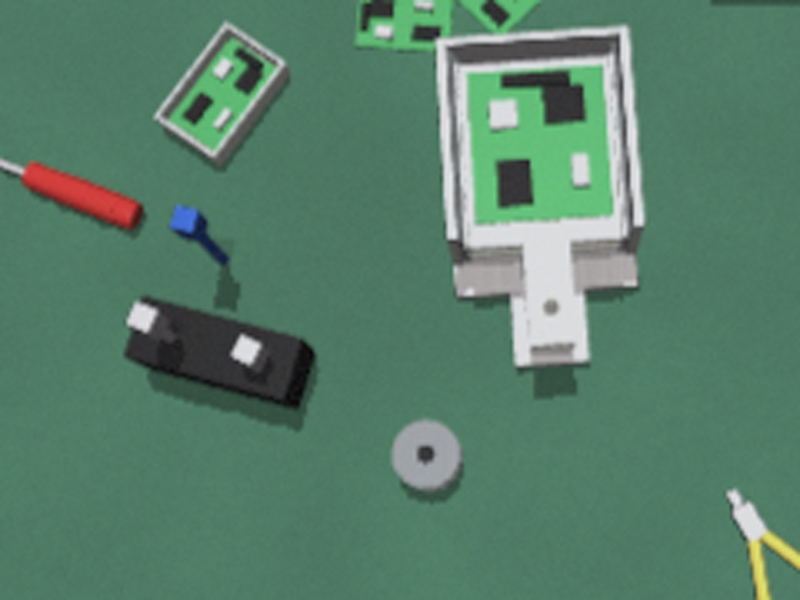

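View pics/b.png

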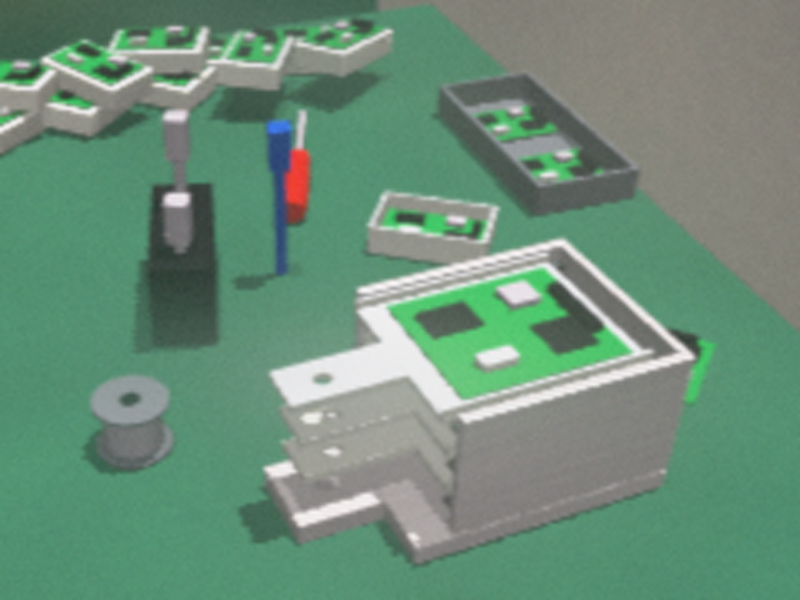

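Candidates for the pin, by full top-image pixel:
- White pin at (143,175), side (233,109). It stands clearly higher, so it is the long pin.
- White pin at (174,185), side (233,136). It is low, so it is the short pin.
- Blue pin at (156,147). It is a look-alike.

I choose (143,175). Next I measure the heads, the top hole and the rack.

Run:
```python
from h import *
import bench; print([ (k,getattr(bench,k)) for k in dir(bench) if 'pinch' in k.lower()])
T=camera("top");S=camera("side")
a=lambda p:(100+(p[0]+.5)*.3-.5,80+(p[1]+.5)*.3-.5); b=lambda p:(180+(p[0]+.5)*.3-.5,70+(p[1]+.5)*.3-.5)
print("long top",atz(T,a((143,316)),.146),atz(S,b((177,114)),.146))
print("short top",atz(T,a((247,350)),.114),atz(S,b((177,201)),.114))
print("hole",atz(T,a((551,307)),.106),atz(S,b((322,378)),.106))
for p in [(437,38),(628,27)]: print("wall back",atz(T,a(p),.110))
for p in [(452,243),(643,225)]: print("wall front",atz(T,a(p),.110))
for p in [(457,297),(638,287)]: print("base front",atz(T,a(p),.016))
for p in [(514,366),(588,362)]: print("base tongue front",atz(T,a(p),.016))
for p in [(517,350),(586,345)]: print("tab front?",atz(T,a(p),.106))
for n,p,z in [("top far",(271,374),.106),("top near",(288,405),.106),("mid far",(281,410),.076),("mid near",(298,438),.076),("bot far",(284,442),.046),("bot near",(302,474),.046),("base far",(265,470),.016),("base near",(300,528),.016),("midhole",(313,417),.076),("bothole",(333,452),.046)]: print(n,atz(S,b(p),z))
c=camera("wrist");cv2.imwrite("pics/w0.png",c["pixels"]);print("wrist",np.round(ray(c,(256,192)),3),c["intrinsics"])
s=cv2.resize(S["pixels"][155:235,255:340],(800,753),interpolation=cv2.INTER_CUBIC)[:600];cv2.imwrite("pics/c.png",s)
```

```text
[('pinch_z', 0.0187)]
long top [0.51457846 0.26001526 0.146     ] [0.51829572 0.26764289 0.146     ]
short top [0.49536193 0.1903308  0.114     ] [0.49737699 0.19202885 0.114     ]
hole [ 0.53094944 -0.03566591  0.106     ] [ 0.53267989 -0.03315823  0.106     ]
wall back [0.74137188 0.05356289 0.11      ]
wall back [ 0.75104838 -0.09405075  0.11      ]
wall front [0.57889296 0.03935582 0.11      ]
wall front [ 0.59372656 -0.10483889  0.11      ]
base front [0.55643546 0.04045676 0.016     ]
base front [ 0.56571946 -0.10757901  0.016     ]
base tongue front [ 0.49964397 -0.00670168  0.016     ]
base tongue front [ 0.50333038 -0.06673594  0.016     ]
tab front? [ 0.49800777 -0.01038402  0.106     ]
tab front? [ 0.50214357 -0.06201515  0.106     ]
top far [ 0.5042331  -0.01931422  0.106     ]
top near [ 0.50489018 -0.0511878   0.106     ]
mid far [ 0.51009869 -0.01991499  0.076     ]
mid near [ 0.5118102  -0.04886863  0.076     ]
bot far [ 0.51262562 -0.01712062  0.046     ]
bot near [ 0.51402544 -0.04977757  0.046     ]
base far [ 0.50196712 -0.00752599  0.016     ]
base near [ 0.50705537 -0.06634997  0.016     ]
midhole [ 0.52705069 -0.03287696  0.076     ]
bothole [ 0.53953828 -0.03643071  0.046     ]
wrist [[ 0.122  0.667  0.385]
 [ 0.254 -0.088 -0.963]] [[283.40730164   0.         259.31063132]
 [  0.         283.40730164 193.01154057]
 [  0.           0.           1.        ]]
```

View pics/c.png

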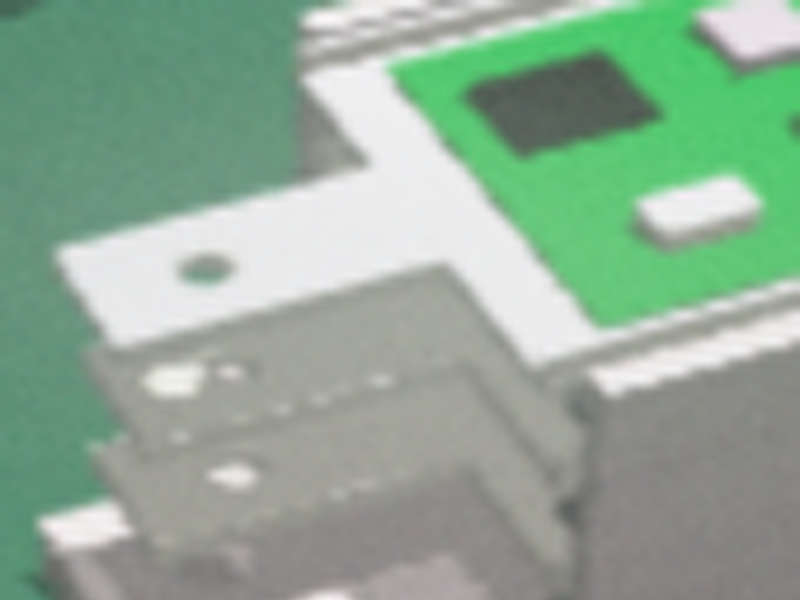

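The crop confirms the choice: the tall white pin is at the stand's far end, and the lower tabs sit a few mm further in than the top one. I rectify the side view onto each tab plane to measure those offsets, and compute the first move.

Run:
```python
from h import *
C=[camera("side") for _ in range(8)];c=C[0];im=np.mean([k["pixels"].astype(float) for k in C],0).astype(np.uint8)
o=np.array([.5322,-.034]);ax=np.array([.9978,.0656]);ay=np.array([-.0656,.9978])
out=[]
for z in (.106,.076,.046,.016):
    # rack x -40..+40 -> columns, y +30..-30 rows ; 5 px/mm
    X=np.array([(-40,30),(40,30),(40,-30),(-40,-30)])/1000
    P=[list(o+x*ax+y*ay)+[z] for x,y in X]
    H=cv2.getPerspectiveTransform(proj(c,P).astype(np.float32),np.float32([(0,0),(400,0),(400,300),(0,300)]))
    w=cv2.warpPerspective(im,H,(400,300),flags=cv2.INTER_CUBIC)
    w=cv2.convertScaleAbs(w,alpha=1.0 if z>.1 else 1.5,beta=0 if z>.1 else -60)
    for g in range(-40,41,10):cv2.line(w,((g+40)*5,0),((g+40)*5,6 if g else 14),(0,0,255),1)
    for y in (18,0,-18):cv2.line(w,(0,150-y*5),(8,150-y*5),(0,0,255),1)
    out.append(w)
cv2.imwrite("pics/rect.png",np.vstack([np.hstack(out[:2]),np.hstack(out[2:])]))
s=get_state();M=R.from_rotvec(s["ee_rot"]).as_matrix();print(np.round(M,3))
for tgt in ([.516,.262,.235],):print(np.round(M.T@(np.array(tgt)-s["tool_pos"]),4))
```

```text
[[-0.958  0.287  0.   ]
 [ 0.287  0.958  0.   ]
 [-0.     0.    -1.   ]]
[-0.4192 -0.276  -0.0123]
```

View pics/rect.png

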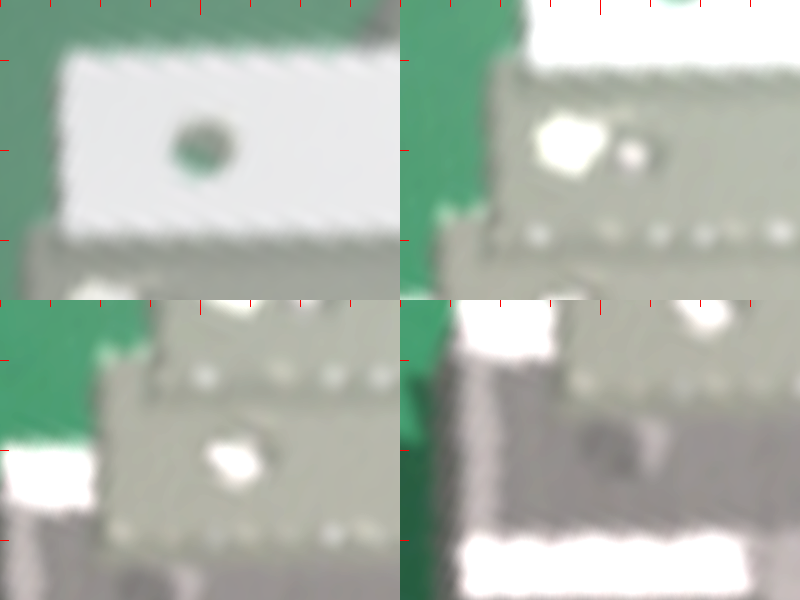

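The rectified view (5 px/mm) gives hole x in my rack frame: top +0.5, middle about +7, bottom about +8.3, base about +2 mm. Now I move above the long pin.

Call:
jog_arm(delta_pos=[[-0.03, -0.02, -0.01], [-0.08, -0.053, -0.012], [-0.13, -0.086, -0.012], [-0.18, -0.119, -0.012], [-0.23, -0.152, -0.012], [-0.28, -0.184, -0.012], [-0.33, -0.217, -0.012], [-0.375, -0.247, -0.012], [-0.405, -0.266, -0.012], [-0.419, -0.276, -0.012]], delta_rot=[[0, 0, 0], [0, 0, 0], [0, 0, 0], [0, 0, 0], [0, 0, 0], [0, 0, 0], [0, 0, 0], [0, 0, 0], [0, 0, 0], [0, 0, 0]], gripper=0)

```text
t: 2.8
tool_pos: [0.5171, 0.2602, 0.2348]
ee_rot: [0.46, 3.107, -0.0]
ft_force: [-0.1, -0.0, -0.2]
gripper_width: 0.0439
finger_force: 0.0
```

Run:
```python
from h import *
c=camera("wrist");s=get_state();print(s["t"],s["tool_pos"],s["ee_rot"],s["gripper_width"],s["ft_force"])
for o in ["pin","short_pin","stand"]:
    for r in find_in(c,o)[:3]: print(o,np.round(r["location"],4),round(r["conf"],2),np.round(proj(c,r["location"])[0]))
for m in outline_of(c,"pin")[:3]:
    k=m["mask"].astype(np.uint8);ys,xs=np.nonzero(k);print(m["conf"],xs.mean(),ys.mean(),k.sum())
print("expect",proj(c,[[.516,.262,.146],[.496,.191,.114]]))
cv2.imwrite("pics/w1.png",cv2.resize(c["pixels"],(800,600)))
```

```text
2.85 [0.5177973  0.25902411 0.23478889] [ 4.61095825e-01  3.10646263e+00 -1.21841578e-03] 0.04385004511107103 [ 0.70437789 -1.04928074  0.16108187]
pin [0.512  0.2644 0.1421] 0.79 [263. 189.]
pin [0.5853 0.2394 0.1245] 0.64 [260. 255.]
short_pin [0.5022 0.2315 0.0705] 0.69 [233. 173.]
short_pin [0.4949 0.1953 0.1154] 0.6 [194. 185.]
stand [0.5004 0.2294 0.0725] 0.75 [231. 173.]
0.61 259.9121756487026 189.313373253493 501
0.58 258.5736325385694 251.33520336605892 713
expect [[262.12616556 194.58665286]
 [190.44422832 187.25923883]]
```

View pics/w1.png

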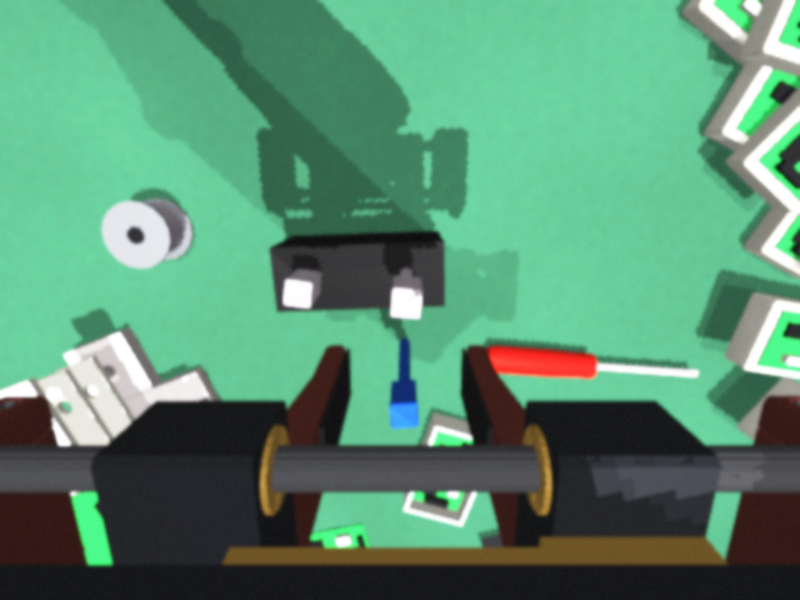

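The wrist view shows the tall white head at px (260,194), the short pin at (190,187) and the blue pin at (258,264). The fingers are aligned with the head's flats. I work out the final offset.

Run:
```python
from h import *
c=camera("wrist");g=c["pixels"];s=get_state();print(s["tool_pos"],s["t"])
k=g[175:215,240:285].min(2)>190
m=np.zeros(g.shape[:2],np.uint8);m[175:215,240:285]=k*255
ct=max(cv2.findContours(m,cv2.RETR_EXTERNAL,cv2.CHAIN_APPROX_NONE)[0],key=cv2.contourArea);r=cv2.minAreaRect(ct);print(r)
b=cv2.boxPoints(r);P=np.array([atz(c,p,.146) for p in b]);print(P.round(4),P.mean(0))
M=R.from_rotvec(s["ee_rot"]).as_matrix()
for i in range(2):
    e=M.T@(P[i+1]-P[i]);print(e[:2],np.degrees(np.arctan2(e[1],e[0])))
print("delta",M.T@(np.r_[P.mean(0)[:2],.117]-s["tool_pos"]))
```

```text
[0.51456279 0.26411699 0.23454623] 3.1
((256.39605712890625, 197.5395965576172), (19.801239013671875, 19.104713439941406), 5.710593223571777)
[[0.5196 0.248  0.146 ]
 [0.5026 0.2551 0.146 ]
 [0.5095 0.2719 0.146 ]
 [0.5267 0.2651 0.146 ]] [0.51462721 0.26005453 0.146     ]
[0.01831876 0.00197746] 6.161065022173379
[-0.00186703  0.01805228] 95.90473151894464
delta [-0.00131419 -0.0039319   0.11754334]
```

Run:
```python
from h import *
for i in range(3):
    c=camera("wrist");s=get_state();print(s["tool_pos"],s["t"],np.abs(s["dq"]).max())
M=R.from_rotvec(s["ee_rot"]).as_matrix()
print("delta",M.T@(np.r_[.515,.261,.117]-s["tool_pos"]))
```

```text
[0.51469129 0.26395173 0.23459692] 3.15 0.008577534122777805
[0.51482797 0.26367965 0.23459545] 3.2 0.00560918801757728
[0.51503524 0.26335481 0.23462078] 3.25 0.007633463635816485
delta [-0.00068042 -0.00229114  0.11762007]
```

Call:
jog_arm(delta_pos=[[0, 0, 0.02], [0, 0, 0.045], [0, 0, 0.065], [0, 0, 0.08], [0, 0, 0.095], [0, 0, 0.108], [0, 0, 0.115], [0, 0, 0.117], [0, 0, 0.117], [0, 0, 0.117]], delta_rot=[[0, 0, 3], [0, 0, 6], [0, 0, 6], [0, 0, 6], [0, 0, 6], [0, 0, 6], [0, 0, 6], [0, 0, 6], [0, 0, 6], [0, 0, 6]])

```text
t: 4.5
tool_pos: [0.5161, 0.2623, 0.1182]
ee_rot: [0.617, 3.08, 0.001]
ft_force: [0.0, -0.0, 0.2]
gripper_width: 0.044
finger_force: 0.0
```

Run:
```python
from h import *
c=camera("wrist");s=get_state();print(s["tool_pos"],s["ft_force"],s["gripper_width"],np.abs(s["dq"]).max())
cv2.imwrite("pics/w2.png",c["pixels"][130:384,100:420])
```

```text
[0.51608827 0.26226278 0.11811008] [-0.06608721  0.4245104   0.48266754] 0.04405721079055495 0.0016495453659197622
```

View pics/w2.png

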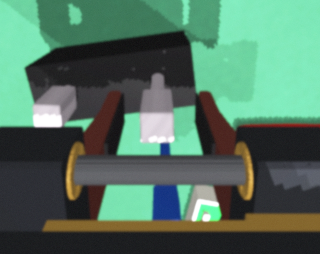

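The head sits centred between the fingers with its flats square to them. I grip it.

Call:
jog_arm(delta_pos=[[0, 0, 0], [0, 0, 0], [0, 0, 0], [0, 0, 0], [0, 0, 0], [0, 0, 0], [0, 0, 0], [0, 0, -0.005], [0, 0, -0.012], [0, 0, -0.02]], delta_rot=[[0, 0, 0], [0, 0, 0], [0, 0, 0], [0, 0, 0], [0, 0, 0], [0, 0, 0], [0, 0, 0], [0, 0, 0], [0, 0, 0], [0, 0, 0]], gripper=1)

```text
t: 5.8
tool_pos: [0.5157, 0.2621, 0.1382]
ee_rot: [-0.617, -3.08, 0.0]
ft_force: [0.9, 0.4, -0.8]
gripper_width: 0.0179
finger_force: 30.0
```

Call:
jog_arm(delta_pos=[[0, 0, -0.015], [0, 0, -0.035], [0, 0, -0.055], [0, 0, -0.075], [0, 0, -0.09], [0, 0, -0.1], [0, 0, -0.105], [0, 0, -0.105], [0, 0, -0.105], [0, 0, -0.105]], delta_rot=[[0, 0, 0], [0, 0, 0], [0, 0, 0], [0, 0, 0], [0, 0, -5], [0, 0, -11], [0, 0, -17], [0, 0, -22], [0, 0, -25], [0, 0, -26.4]])

```text
t: 7.05
tool_pos: [0.5159, 0.2621, 0.2435]
ee_rot: [-0.103, 3.139, 0.001]
ft_force: [-0.3, -0.8, -0.3]
gripper_width: 0.0177
finger_force: 30.0
```

Run:
```python
from h import *
c=camera("side");s=get_state();print(s["tool_pos"],s["ee_rot"],s["ft_force"],s["gripper_width"],s["joint_pos"].round(2))
M=R.from_rotvec(s["ee_rot"]).as_matrix();print(M.round(4))
print("delta",M.T@(np.r_[.5318,-.0345,.243]-s["tool_pos"]))
```

```text
[0.51590235 0.26206961 0.24338048] [-1.04441152e-01  3.13922873e+00  6.03852014e-04] [ 1.15634016 -0.63281067 -0.25972049] 0.017762750600803495 [-0.69  0.3   0.14  1.78 -0.05  1.07  1.1 ]
[[-9.978e-01 -6.650e-02  6.000e-04]
 [-6.650e-02  9.978e-01  4.000e-04]
 [-6.000e-04  4.000e-04 -1.000e+00]]
delta [ 3.84944602e-03 -2.96970580e-01  2.70085459e-04]
```

Call:
jog_arm(delta_pos=[[0, -0.02, 0], [0, -0.06, 0], [0.001, -0.105, 0], [0.002, -0.15, 0], [0.003, -0.195, 0], [0.004, -0.235, 0], [0.004, -0.265, 0], [0.004, -0.285, 0], [0.004, -0.295, 0], [0.004, -0.297, 0]], delta_rot=[[0, 0, 0], [0, 0, 0], [0, 0, 0], [0, 0, 0], [0, 0, 0], [0, 0, 0], [0, 0, 0], [0, 0, 0], [0, 0, 0], [0, 0, 0]])

```text
t: 8.35
tool_pos: [0.5309, -0.0354, 0.2427]
ee_rot: [-0.1, 3.14, 0.0]
ft_force: [0.4, 0.4, -1.4]
gripper_width: 0.0179
finger_force: 30.0
```

Run:
```python
from h import *
for i in range(12): camera("side")
w=camera("wrist");S=camera("side");s=get_state();print(s["t"],s["tool_pos"],s["ee_rot"],s["ft_force"],np.abs(s["dq"]).max())
a=cv2.resize(w["pixels"][120:345,140:400],(520,450),interpolation=cv2.INTER_CUBIC)
b=cv2.resize(S["pixels"][100:250,260:360][:, :],(280,420),interpolation=cv2.INTER_CUBIC)
o=np.zeros((450,800,3),np.uint8);o[:,:520]=a;o[:420,520:]=b;cv2.imwrite("pics/m.png",o)
print("hole wrist exp",proj(w,[.5318,-.0345,.106]),"foot exp wrist",proj(w,np.r_[s["tool_pos"][:2],s["tool_pos"][2]-.108]))
print("hole side exp",proj(S,[.5318,-.0345,.106]),"foot exp",proj(S,np.r_[s["tool_pos"][:2],s["tool_pos"][2]-.108]))
```

```text
9.05 [ 0.53115486 -0.03447043  0.24262783] [ 1.02518667e-01 -3.13986433e+00 -3.25255031e-05] [-0.33736917  0.16765624 -1.0108192 ] 0.002074649419117352
hole wrist exp [[260.19485888 184.74864406]] foot exp wrist [[260.36649825 191.17843452]]
hole side exp [[276.05994171 183.52185622]] foot exp [[275.85944659 172.30894906]]
```

View pics/m.png

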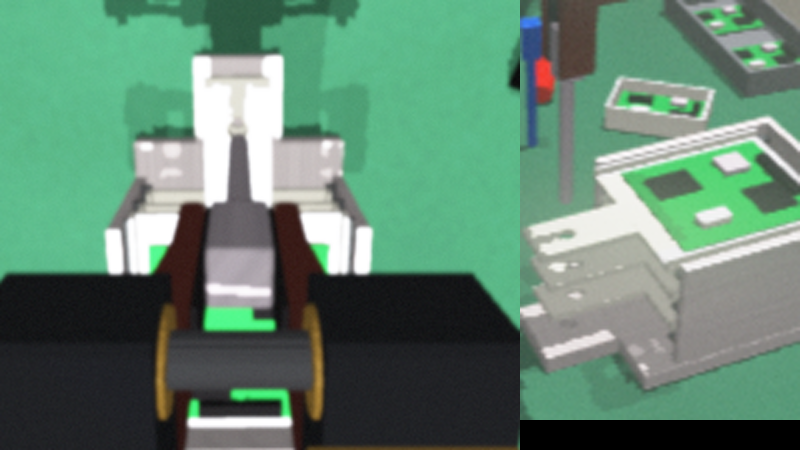

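Both views agree: the foot is about 0.8 mm short of the hole in x, and y is aligned. I lower it gently.

Call:
jog_arm(delta_pos=[[-0.0008, 0, 0.006], [-0.0008, 0, 0.014], [-0.0008, 0, 0.02], [-0.0008, 0, 0.024], [-0.0008, 0, 0.026], [-0.0008, 0, 0.028], [-0.0008, 0, 0.029], [-0.0008, 0, 0.03], [-0.0008, 0, 0.031], [-0.0008, 0, 0.031]], delta_rot=[[0, 0, 0], [0, 0, 0], [0, 0, 0], [0, 0, 0], [0, 0, 0], [0, 0, 0], [0, 0, 0], [0, 0, 0], [0, 0, 0], [0, 0, 0]])

```text
t: 10.3
tool_pos: [0.5319, -0.0344, 0.2116]
ee_rot: [0.102, -3.14, -0.0]
ft_force: [-0.7, 0.0, -1.7]
gripper_width: 0.0176
finger_force: 30.0
```

No contact, so the foot is entering the top hole. I go through the tab, stop above the middle tab, then shift towards its hole.

Call:
jog_arm(delta_pos=[[0, 0, 0.002], [0, 0, 0.005], [0, 0, 0.01], [0, 0, 0.015], [0, 0, 0.02], [0, 0, 0.023], [-0.001, 0, 0.023], [-0.003, 0, 0.023], [-0.005, 0, 0.023], [-0.006, 0, 0.023]], delta_rot=[[0, 0, 0], [0, 0, 0], [0, 0, 0], [0, 0, 0], [0, 0, 0], [0, 0, 0], [0, 0, 0], [0, 0, 0], [0, 0, 0], [0, 0, 0]])

```text
t: 11.55
tool_pos: [0.5377, -0.0341, 0.1885]
ee_rot: [0.102, -3.139, 0.0]
ft_force: [-2.7, 0.2, -2.0]
gripper_width: 0.0181
finger_force: 30.0
```

Call:
jog_arm(delta_pos=[[0, 0, 0.001], [0, 0, 0.002], [0, 0, 0.003], [0, 0, 0.004], [0, 0, 0.005], [0, 0, 0.0055], [0, 0, 0.006], [0, 0, 0.0065], [0, 0, 0.007], [0, 0, 0.007]], delta_rot=[[0, 0, 0], [0, 0, 0], [0, 0, 0], [0, 0, 0], [0, 0, 0], [0, 0, 0], [0, 0, 0], [0, 0, 0], [0, 0, 0], [0, 0, 0]])

```text
t: 12.8
tool_pos: [0.5379, -0.0341, 0.1816]
ee_rot: [0.102, -3.14, 0.0]
ft_force: [-2.2, -1.4, -0.4]
gripper_width: 0.0176
finger_force: 30.0
```

The foot is 2.4 mm below the middle tab's face with almost no push, so it is in the hole. I continue through it.

Call:
jog_arm(delta_pos=[[0, 0, 0.001], [0, 0, 0.002], [0, 0, 0.004], [0, 0, 0.006], [0, 0, 0.009], [0, 0, 0.012], [0, 0, 0.016], [0, 0, 0.02], [0, 0, 0.023], [0, 0, 0.023]], delta_rot=[[0, 0, 0], [0, 0, 0], [0, 0, 0], [0, 0, 0], [0, 0, 0], [0, 0, 0], [0, 0, 0], [0, 0, 0], [0, 0, 0], [0, 0, 0]])

```text
t: 14.05
tool_pos: [0.5378, -0.034, 0.1582]
ee_rot: [0.102, -3.14, 0.0]
ft_force: [-1.4, -0.7, -2.3]
gripper_width: 0.0179
finger_force: 30.0
```

Call:
jog_arm(delta_pos=[[-0.001, 0, 0], [-0.002, 0, 0], [-0.0027, 0, 0.001], [-0.0027, 0, 0.002], [-0.0027, 0, 0.003], [-0.0027, 0, 0.004], [-0.0027, 0, 0.005], [-0.0027, 0, 0.006], [-0.0027, 0, 0.007], [-0.0027, 0, 0.007]], delta_rot=[[0, 0, 0], [0, 0, 0], [0, 0, 0], [0, 0, 0], [0, 0, 0], [0, 0, 0], [0, 0, 0], [0, 0, 0], [0, 0, 0], [0, 0, 0]])

```text
t: 15.3
tool_pos: [0.5403, -0.0341, 0.1515]
ee_rot: [0.102, -3.139, 0.0]
ft_force: [-4.8, -2.3, -0.4]
gripper_width: 0.018
finger_force: 30.0
```

It is in the bottom hole too. I continue to just above the base.

Call:
jog_arm(delta_pos=[[0, 0, 0.001], [0, 0, 0.002], [0, 0, 0.004], [0, 0, 0.006], [0, 0, 0.009], [0, 0, 0.012], [0, 0, 0.016], [0, 0, 0.02], [0, 0, 0.022], [0, 0, 0.022]], delta_rot=[[0, 0, 0], [0, 0, 0], [0, 0, 0], [0, 0, 0], [0, 0, 0], [0, 0, 0], [0, 0, 0], [0, 0, 0], [0, 0, 0], [0, 0, 0]])

```text
t: 16.55
tool_pos: [0.5404, -0.034, 0.1293]
ee_rot: [0.102, -3.14, 0.0]
ft_force: [-3.5, -2.4, -2.8]
gripper_width: 0.0174
finger_force: 30.0
```

Call:
jog_arm(delta_pos=[[0.001, 0, 0], [0.003, 0, 0], [0.005, 0, 0], [0.007, 0, 0], [0.007, 0, 0.002], [0.007, 0, 0.004], [0.007, 0, 0.0055], [0.007, 0, 0.0065], [0.007, 0, 0.0075], [0.007, 0, 0.0075]], delta_rot=[[0, 0, 0], [0, 0, 0], [0, 0, 0], [0, 0, 0], [0, 0, 0], [0, 0, 0], [0, 0, 0], [0, 0, 0], [0, 0, 0], [0, 0, 0]])

```text
t: 17.8
tool_pos: [0.5363, -0.0344, 0.1235]
ee_rot: [-0.102, 3.135, -0.0]
ft_force: [4.9, -2.1, 4.8]
gripper_width: 0.0178
finger_force: 30.0
```

The base rim was touched: 7 N up, with x lagging about 3 mm under the carriers' friction. I ease up, shift further and try again.

Call:
jog_arm(delta_pos=[[0, 0, -0.003], [0, 0, -0.004], [0.0015, 0, -0.004], [0.002, 0, -0.004], [0.002, 0, -0.004], [0.002, 0, -0.004], [0.002, 0, -0.003], [0.002, 0, -0.002], [0.002, 0, -0.001], [0.002, 0, 0]], delta_rot=[[0, 0, 0], [0, 0, 0], [0, 0, 0], [0, 0, 0], [0, 0, 0], [0, 0, 0], [0, 0, 0], [0, 0, 0], [0, 0, 0], [0, 0, 0]])

```text
t: 19.05
tool_pos: [0.5337, -0.0346, 0.1234]
ee_rot: [-0.102, 3.136, -0.0]
ft_force: [3.0, -0.9, 11.2]
gripper_width: 0.0179
finger_force: 30.0
```

Run:
```python
from h import *
C=[camera("side") for _ in range(4)];c=C[0];im=np.mean([k["pixels"].astype(float) for k in C],0).astype(np.uint8)
o=np.array([.5322,-.034]);ax=np.array([.9978,.0656]);ay=np.array([-.0656,.9978]);out=[]
for z in (.106,.076,.046,.016):
    X=np.array([(-40,24),(20,24),(20,-24),(-40,-24)])/1000
    P=[list(o+x*ax+y*ay)+[z] for x,y in X]
    H=cv2.getPerspectiveTransform(proj(c,P).astype(np.float32),np.float32([(0,0),(300,0),(300,240),(0,240)]))
    w=cv2.convertScaleAbs(cv2.warpPerspective(im,H,(300,240),flags=cv2.INTER_CUBIC),alpha=1.0 if z>.1 else 1.5,beta=0 if z>.1 else -60)
    for g in range(-40,21,10):cv2.line(w,((g+40)*5,0),((g+40)*5,6 if g else 14),(0,0,255),1)
    out.append(w)
q=cv2.resize(im[130:230,250:290],(192,480),interpolation=cv2.INTER_CUBIC)
cv2.imwrite("pics/r2.png",np.hstack([np.vstack([np.hstack(out[:2]),np.hstack(out[2:])]),q]))
s=get_state();print(s["tool_pos"],s["ee_rot"],s["ft_force"],s["wrist_torque"])
```

```text
[ 0.53364234 -0.0345867   0.1234268 ] [-1.02094559e-01  3.13581455e+00 -5.87949872e-05] [ 4.4004982  -1.89219967  6.53195173] [-0.40331407 -1.09166085 -0.02440662]
```

View pics/r2.png

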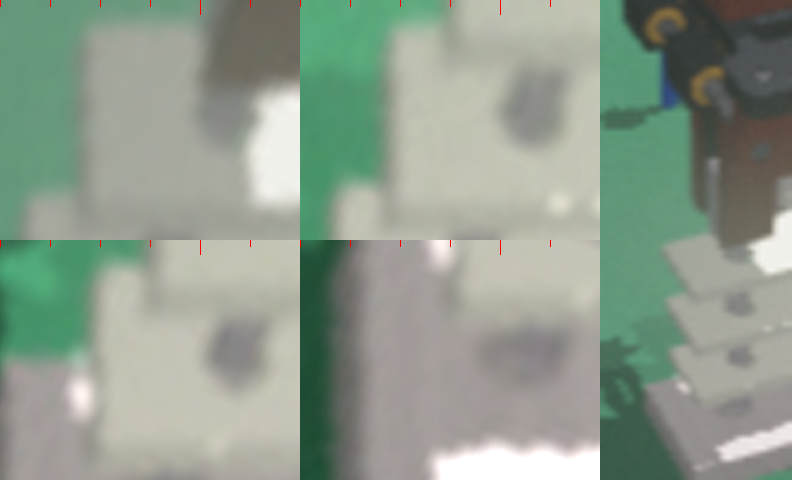

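The picture shows the pin has pivoted in the pads. The carriers sit at +4.6, +5.4 and +7.4 mm, with the foot near +8.5 and the base hole near +2. I lift a little, tilt the tool to bring the pin upright, and draw the foot back.

Call:
jog_arm(delta_pos=[[0, 0, -0.003], [0, 0, -0.006], [0, 0, -0.006], [0, 0, -0.006], [0.001, 0, -0.006], [0.002, 0, -0.006], [0.003, 0, -0.006], [0.003, 0, -0.006], [0.003, 0, -0.006], [0.003, 0, -0.006]], delta_rot=[[0, 0, 0], [0, 0, 0], [0, 1, 0], [0, 2, 0], [0, 2.5, 0], [0, 2.5, 0], [0, 2.5, 0], [0, 2.5, 0], [0, 2.5, 0], [0, 2.5, 0]])

```text
t: 20.5
tool_pos: [0.53, -0.0347, 0.1286]
ee_rot: [0.101, -3.099, 0.003]
ft_force: [6.1, -1.5, 0.9]
gripper_width: 0.0177
finger_force: 30.0
```

```bash
cat > fit.py <<'E'
from h import *
C=[camera("side") for _ in range(4)];c=C[0];im=np.mean([k["pixels"].astype(float) for k in C],0)
o=np.array([.5322,-.034]);ax=np.array([.9978,.0656]);ay=np.array([-.0656,.9978])
for n,z in zip(("top","mid","bot"),(.106,.076,.046)):
    # front edge: profile along rack x averaged over a strip of y in the near half of each tab
    xs=np.arange(-34,-12,.2);ys=np.arange(-12,2,1.) if n!="top" else np.arange(-12,12,1.)
    P=np.array([list(o+x/1000*ax+y/1000*ay)+[z] for y in ys for x in xs])
    uv=proj(c,P).astype(np.float32);v=cv2.remap(im.astype(np.float32),uv[:,0].reshape(len(ys),-1),uv[:,1].reshape(len(ys),-1),cv2.INTER_LINEAR)
    p=(v[...,2]-v[...,1]).mean(0) # red minus green: separates mat from tab
    g=np.abs(np.gradient(np.convolve(np.pad(p,3,'edge'),np.ones(7)/7,'valid')));i=g.argmax();print(n,"hole x mm",round(xs[i]+28,1),"grad",g[i].round(2))
s=get_state();print(s["t"],"tcp rack x,y",((s["tool_pos"][:2]-o)@np.array([ax,ay]).T*1000).round(1),"z",s["tool_pos"][2].round(4),"f",s["ft_force"].round(1),"tau",s["wrist_torque"].round(2),"tilt",np.degrees(R.from_rotvec(s["ee_rot"]).as_matrix()[:,2]).round(2))
np.save("im.npy",im)
E
python3 fit.py
```

```text
top hole x mm 2.0 grad 1.95
mid hole x mm 3.4 grad 1.85
bot hole x mm 2.8 grad 0.1
20.7 tcp rack x,y [-2.2 -0.6] z 0.1286 f [ 5.5 -2.3 -0.3] tau [-0.47 -1.67 -0.02] tilt [ -2.36  -0.17 -57.25]
```

Call:
jog_arm(delta_pos=[[0.001, 0, 0], [0.002, 0, 0], [0.0025, 0, 0], [0.0025, 0, 0.001], [0.0025, 0, 0.002], [0.0025, 0, 0.003], [0.0025, 0, 0.004], [0.0025, 0, 0.005], [0.0025, 0, 0.006], [0.0025, 0, 0.007]], delta_rot=[[0, 0, 0], [0, 0, 0], [0, 0, 0], [0, 0, 0], [0, 0, 0], [0, 0, 0], [0, 0, 0], [0, 0, 0], [0, 0, 0], [0, 0, 0]])

```text
t: 21.95
tool_pos: [0.5279, -0.035, 0.1231]
ee_rot: [0.101, -3.1, 0.002]
ft_force: [1.1, -1.3, 18.5]
gripper_width: 0.0179
finger_force: 30.0
```

```bash
python3 fit.py
```

```text
top hole x mm 0.8 grad 1.92
mid hole x mm 2.8 grad 1.81
bot hole x mm -0.8 grad 0.15
22.15 tcp rack x,y [-4.4 -0.7] z 0.1231 f [ 2.3 -1.9 13. ] tau [-0.42 -0.86 -0.01] tilt [ -2.28  -0.14 -57.25]
```

The foot lags because the pin pivots in the pads. I lift off the base and rock it: move the head forward while turning the tool, using the upper tabs as a fulcrum to swing the foot back.

Call:
jog_arm(delta_pos=[[0, 0, -0.004], [0, 0, -0.006], [-0.001, 0, -0.006], [-0.002, 0, -0.006], [-0.003, 0, -0.006], [-0.004, 0, -0.006], [-0.005, 0, -0.006], [-0.005, 0, -0.006], [-0.005, 0, -0.006], [-0.005, 0, -0.006]], delta_rot=[[0, 0, 0], [0, 0, 0], [0, 1, 0], [0, 2, 0], [0, 3, 0], [0, 4, 0], [0, 4.5, 0], [0, 4.5, 0], [0, 4.5, 0], [0, 4.5, 0]])

```text
t: 23.4
tool_pos: [0.5309, -0.0345, 0.1269]
ee_rot: [0.098, -3.018, 0.006]
ft_force: [4.3, -2.4, -1.5]
gripper_width: 0.0179
finger_force: 30.0
```

```bash
python3 fit.py
python3 - <<'E'
from h import *
im=np.load("im.npy").astype(np.uint8);c=camera("side")
o=np.array([.5322,-.034]);ax=np.array([.9978,.0656]);ay=np.array([-.0656,.9978]);out=[]
for z in (.106,.076,.046,.016):
    X=np.array([(-40,24),(20,24),(20,-24),(-40,-24)])/1000
    P=[list(o+x*ax+y*ay)+[z] for x,y in X]
    H=cv2.getPerspectiveTransform(proj(c,P).astype(np.float32),np.float32([(0,0),(300,0),(300,240),(0,240)]))
    w=cv2.convertScaleAbs(cv2.warpPerspective(im,H,(300,240),flags=cv2.INTER_CUBIC),alpha=1.0 if z>.1 else 1.5,beta=0 if z>.1 else -60)
    for g in range(-40,21,10):cv2.line(w,((g+40)*5,0),((g+40)*5,6 if g else 14),(0,0,255),1)
    out.append(w)
q=cv2.resize(im[130:230,250:290],(192,480),interpolation=cv2.INTER_CUBIC)
cv2.imwrite("pics/r3.png",np.hstack([np.vstack([np.hstack(out[:2]),np.hstack(out[2:])]),q]))
E
```

```text
top hole x mm 0.6 grad 1.94
mid hole x mm 2.6 grad 1.81
bot hole x mm 6.6 grad 0.11
23.6 tcp rack x,y [-1.3 -0.4] z 0.1269 f [ 5.  -2.2 -2.2] tau [-0.61 -1.45  0.02] tilt [ -6.99  -0.46 -56.87]
```

View pics/r3.png

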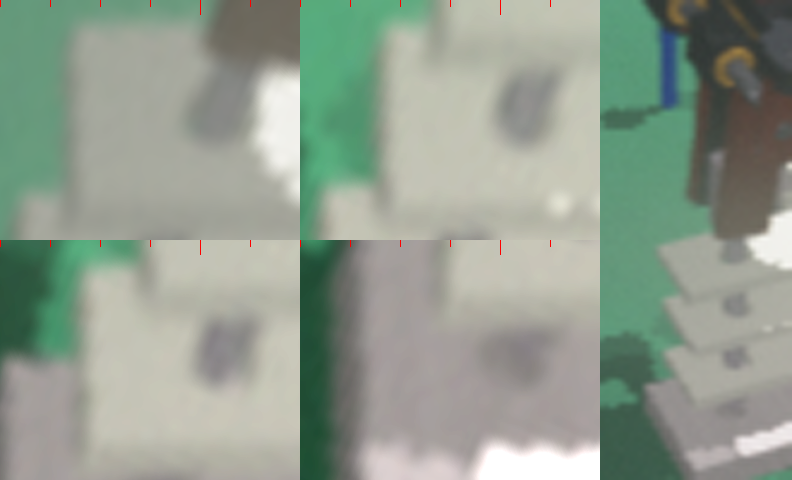

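Rocking works: the bottom tab moved from about 7.4 to 5 mm, and the foot's shadow now mostly overlaps the base hole. I swing a little more, then ease down.

Call:
jog_arm(delta_pos=[[0, 0, 0], [0, 0, 0], [0, 0, 0], [0, 0, 0], [0, 0, 0], [-0.0001, 0, 0.001], [-0.0002, 0, 0.002], [-0.0004, 0, 0.003], [-0.0005, 0, 0.004], [-0.0006, 0, 0.005]], delta_rot=[[0, 0.7, 0], [0, 1.4, 0], [0, 2, 0], [0, 2.5, 0], [0, 2.5, 0], [0, 2.5, 0], [0, 2.5, 0], [0, 2.5, 0], [0, 2.5, 0], [0, 2.5, 0]])

```text
t: 24.9
tool_pos: [0.5311, -0.0346, 0.122]
ee_rot: [0.097, -2.974, 0.008]
ft_force: [3.4, -3.4, 1.7]
gripper_width: 0.0176
finger_force: 30.0
```

```bash
python3 fit.py
```

```text
top hole x mm 0.6 grad 2.01
mid hole x mm 2.2 grad 2.07
bot hole x mm 1.2 grad 0.07
25.1 tcp rack x,y [-1.2 -0.5] z 0.1218 f [ 3.5 -2.5  0. ] tau [-0.79 -1.06  0.14] tilt [ -9.45  -0.62 -56.51]
```

Call:
jog_arm(delta_pos=[[-0.0001, 0, 0.0005], [-0.0002, 0, 0.001], [-0.0002, 0, 0.0015], [-0.0003, 0, 0.002], [-0.0004, 0, 0.0025], [-0.0005, 0, 0.003], [-0.0006, 0, 0.0035], [-0.0006, 0, 0.004], [-0.0006, 0, 0.004], [-0.0006, 0, 0.004]], delta_rot=[[0, 0, 0], [0, 0, 0], [0, 0, 0], [0, 0, 0], [0, 0, 0], [0, 0, 0], [0, 0, 0], [0, 0, 0], [0, 0, 0], [0, 0, 0]])

```text
t: 26.35
tool_pos: [0.531, -0.0345, 0.1179]
ee_rot: [0.097, -2.974, 0.008]
ft_force: [2.6, -3.8, 1.3]
gripper_width: 0.0177
finger_force: 30.0
```

The foot is in the base hole, 6 mm deep with about 3 N. I ease down the last 4 mm.

Call:
jog_arm(delta_pos=[[-0.0001, 0, 0.0005], [-0.0002, 0, 0.001], [-0.0002, 0, 0.0015], [-0.0003, 0, 0.002], [-0.0004, 0, 0.0025], [-0.0005, 0, 0.003], [-0.0006, 0, 0.0035], [-0.0006, 0, 0.004], [-0.0007, 0, 0.0045], [-0.0007, 0, 0.0045]], delta_rot=[[0, 0, 0], [0, 0, 0], [0, 0, 0], [0, 0, 0], [0, 0, 0], [0, 0, 0], [0, 0, 0], [0, 0, 0], [0, 0, 0], [0, 0, 0]])

```text
t: 27.6
tool_pos: [0.5311, -0.0345, 0.1144]
ee_rot: [0.097, -2.974, 0.007]
ft_force: [-1.8, -3.7, 10.7]
gripper_width: 0.0181
finger_force: 30.0
```

```bash
python3 fit.py
```

```text
top hole x mm 0.6 grad 1.99
mid hole x mm 2.0 grad 1.99
bot hole x mm 1.4 grad 0.07
27.8 tcp rack x,y [-1.1 -0.4] z 0.1145 f [-1.2 -2.7 11.7] tau [-0.83  0.27  0.11] tilt [ -9.43  -0.59 -56.51]
```

The head is seated with about 13 N of contact, and the grasp point is above the base axis. I release and back straight off.

Call:
jog_arm(delta_pos=[[0, 0, -0.001], [0, 0, -0.001], [0, 0, -0.001], [0, 0, -0.001], [0, 0, -0.001], [0, 0, -0.001], [0, 0, -0.005], [0, 0, -0.02], [0, 0, -0.045], [0, 0, -0.08]], delta_rot=[[0, 0, 0], [0, 0, 0], [0, 0, 0], [0, 0, 0], [0, 0, 0], [0, 0, 0], [0, 0, 0], [0, 0, 0], [0, 0, 0], [0, 0, 0]], gripper=0)

```text
t: 29.05
tool_pos: [0.544, -0.0337, 0.1936]
ee_rot: [0.097, -2.974, 0.008]
ft_force: [1.8, -0.0, -0.9]
gripper_width: 0.0439
finger_force: 0.0
```

Run:
```python
from h import *
c=camera("side");t=camera("top");s=get_state();print(s["t"],s["tool_pos"],s["ft_force"],s["gripper_width"])
b=cv2.resize(c["pixels"][120:245,250:370],(576,600),interpolation=cv2.INTER_CUBIC);cv2.imwrite("pics/e.png",b)
print(proj(c,[[.5322,-.034,.106],[.5322,-.034,.142]]))
```

```text
29.15 [ 0.54732981 -0.03385797  0.19675919] [-0.01300365  0.11734136  1.33123748] 0.044024931555656725
[[276.16420391 183.33880808]
 [276.30732217 169.08259899]]
```

View pics/e.png

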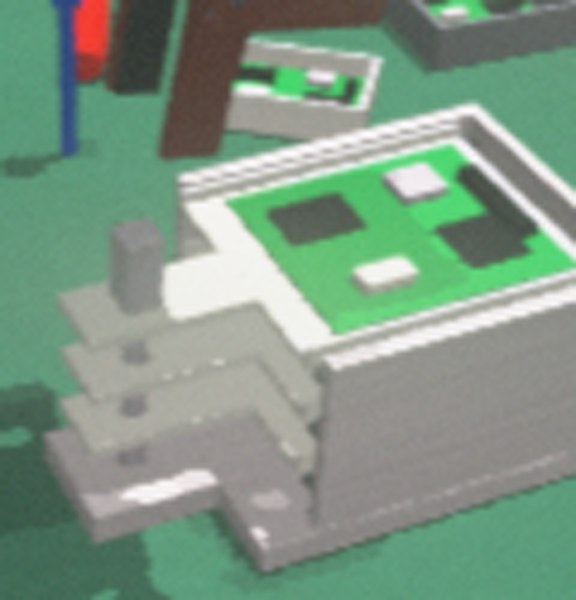

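The head rests on the top tab, the shank runs straight through all three tabs into the base, and the gripper is clear. The grasp-height drop puts the foot at about 6 mm. I hand the job in.

```bash
python3 -c "
from bench import *
for i in range(10): camera('side')
print(get_state()['t'],close_job())"
```

```text
the job is handed in; nothing more can be done
29.65 None
```

The job is handed in at 29.65 s: the long pin is through all three tabs and into the base hole, head on the top tab and released. The final picture and measured foot height (about 6 mm) support this, but no verdict came back.

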